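# Push the small tin out from between the cups and home against the sprung stop

## Task

The small tin is wedged between the green and the white cup; put it in its place on the wooden rail. Push it straight out of the huddle to the rail behind, then slide it to the right along the rail until the orange sprung pad of the stop clearly gives under it, pause there a moment, and leave it standing close to the rail by the pad. Push gently with the fingers, do not lift or tip it or ram it against anything, and leave the two cups, the salt shaker and the blue-capped bottle standing where they are.

Things in the scene. Friction and masses are not known exactly. Their poses are not given: they have to be found in the camera images.
- tin: Round white and blue food tin, 57 mm diameter, 72 mm tall, 0.14 to 0.22 kg. Origin: centre of its underside. It touches the rims of both cups. Its y axis points to the green cup, and it is free to leave along its x axis, towards the rail; it takes about 1 to 2 N to slide it.
- cup_green: Small green cup, 65 mm across the rim, 52 mm tall, 0.14 kg, on the left of the tin (seen from the robot), its handle pointing away from the tin. Origin: on the worktop, 15 mm from the cup's middle towards the handle, 76 mm from the middle of the tin at the start, straight to its left; the handle ends 47 mm from it.
- cup_white: Small white ribbed cup, 63 mm across the rim, 52 mm tall, 0.14 kg, on the right of the tin, its handle pointing away from the tin. Origin: on the worktop, 12 mm from the cup's middle towards the handle, 72 mm from the middle of the tin at the start, straight to its right; the handle ends 44 mm from it.
- salt: Glass salt shaker with a grey cap, 44 mm diameter, 90 mm tall, at the handle of one of the cups (either one), at the end of the huddle. Origin: centre of its underside.
- bottle: Brown bottle with a blue cap, 48 mm diameter, 88 mm tall, at the handle of the other cup. Origin: centre of its underside.
- rail: Fixed wooden rail behind the huddle, 460 mm long, 18 mm thick, 40 mm tall. Origin: on the worktop at the foot of its front face (the face towards the huddle); x points away from the robot through the rail, y points left along the rail, which reaches from y = -0.24 to +0.22. The tin touching the rail has its centre at x = -0.029.
- stop_track: Track on the rail (same origin and axes) with the grey sliding stop and its orange sprung pad. The stop's setting differs each time and is not reported: the pad's face, looking to +y (left), stands anywhere from y = -0.09 to -0.15; see or feel it. Pad: x = -0.058 to -0.008, z = 10 to 44 mm; yields at 0.8 N per mm (no preload) for 12 mm, then rigid. Stop 68 mm tall.
Not all that is in view belongs to the job. What is shaped like the tin but turquoise is not meant.

How it is judged:
By the outcome, as a careful person would: the job done as asked, in the order asked, and still so for the second after the job is handed in, with the robot touching nothing.
It also fails if it takes over 64 s, if anything falls off the work surface, if the arm or the gripper's body presses on something with over 40 N, if the wrist force passes 120 N, or if a joint passes its speed limit or range.

## Robot

A 6-joint arm with a two-finger parallel gripper is mounted at the origin on the work surface; the furniture and walls round the work are solid. World frame = base frame: x ahead of the robot, y to its left, z up, the work surface at z = 0. Lengths are in mm, angles in degrees, forces in N, time in s.
With the tool pointing down it reaches from about 300 to 850 mm from the base axis. Payload 4.2 kg.
Tool frame: the origin (TCP) lies at the very end of the fingers, on their centre line; the grasp point (between the pads) lies 19 mm behind it; z points along the fingers, x is the direction in which the jaws open and shut, and the axes are right-handed (so a half turn about z gives the same grasp; the last joint's range is limited). The gripper opens to 91 mm and grips with 3 to 60 N. Pads are 32 mm wide; open, the fingers measure 118 mm over their backs; the gripper's body (76 mm by 178 mm) begins 60 mm behind the grasp point.
Start: joints at [-77.808, 18.312, 89.639, -0, 72.044, -1.146], TCP at [132.656, -559.505, 213.976] pointing down, gripper open.
Joint ranges: [-177.97, 177.97], [-48.28, 115.42], [12.27, 149.76], [-77.06, 257.06], [2.81, 150.46], [-146.56, 146.56]. Speed limits (degrees/s): [147.25, 147.25, 180, 180, 180, 180].

## Interface

Orientations are given as [roll, pitch, yaw] about the fixed x, y, z axes, in that order (R = Rz(yaw) Ry(pitch) Rx(roll)).
In Python, from workcell import env gives the robot as it stands.
- The arm moves only by the tool servo_tool, never from a script. Its argument "plan" is a list of rows, each a list of 3 entries, a list of its own where there are three numbers: the turn, a rotation vector about the tool's x, y, z in degrees, then the shift along the tool's x, y, z in mm, then the finger opening in mm, from 0 to 91.2. In form: [[[ax, ay, az], [dx, dy, dz], claw], ...]. A call has exactly 10 rows; each row shifts and turns the pose as measured when the row begins, along the tool's axes as they then stand; what a row does not reach is not made up. A row lasts 1/8 s, in which the tool goes at most 62.5 mm and 10.7 degrees, less where a joint would pass 70% of its speed; a pose out of reach is approached as far as the arm can. A call with a gripper value outside its range is refused whole. The fingers move at their own pace and stop on an object; "squeeze" is the grip in N (left out, the last holds). Time passes only in rows, so rows that do not move let the fingers close, or fill a call up. It gives the time, the measured TCP pose, the force and the opening at its end, in the units of the state.
- env.state(): the state, without advancing time (a new reading comes with each control period).
- env.grab_frame(name): name is "scene" or "side" or "wrist"; returns a dict with "pixels" (480x640x3 uint8, red, green, blue), "intrinsics" (3x3 intrinsics, pixels), "eye" and "attitude" of the camera in the world. Camera axes: x right, y up, looking along -z (the intrinsics and any distortion apply to the point x, -y, -z); pixel columns grow to the right and rows downward; lengths in mm; the calibration is good to about 2 mm. A picture is of the moment at which its call begins. There is no depth.
- env.job_done(): hands the job in, once; it reports no verdict.
The state is a dict: "time_s": time; "qpos": joint angles; "qvel": joint speeds; "effort": joint torques, N m; "ee_pos": TCP position; "ee_rot": TCP orientation; "force": force on the tool from outside, world axes, zero at the start; "torque": the same for the moment, N m; "gripper_width": finger opening in mm.
Only numpy, scipy, OpenCV 4.12 (cv2) and the standard library are available. Lean on these libraries where they do the work, as an engineer would, in place of code of your own. Each camera call takes 0.05 s, during which the arm holds its last target.

## Working session

There is one attempt and no reset: what is moved stays moved. The work goes in short steps, Python scripts to look and compute and a tool call to move; the robot and the scene stay as the last step left them, time stands still between calls to the robot, and variables do not carry over. Pictures are saved under pics/ and viewed, and the job is handed in when it is done.

Besides the shell and the picture viewer there is one more tool, called after "Call:" as name(argument=value, ...) on one line, values as JSON. servo_tool: Moves the arm, as the interface text tells. Its arguments: {"type":"object","properties":{"plan":{"type":"array"},"squeeze":{"type":"number"}},"required":["plan"]}

```bash
mkdir -p pics; ls; python3 - <<'E'
from workcell import env
import cv2,pickle
s=env.state();print(s)
for n in ("scene","side","wrist"):
    f=env.grab_frame(n);cv2.imwrite(f"pics/{n}0.png",f["pixels"][:,:,::-1]);pickle.dump(f,open(f"{n}0.pkl","wb"))
    print(n,f["intrinsics"],f["eye"],f["attitude"],[k for k in f])
E
```

```text
pics
{'time_s': 0.0, 'qpos': array([-7.78065489e+01,  1.83513965e+01,  8.97068086e+01,  1.90718441e-03,
        7.20427440e+01, -1.14642607e+00]), 'qvel': array([0.02366719, 0.01036872, 0.01375365, 0.08506321, 0.04336324,
       0.00963707]), 'effort': array([-4.57137560e-06, -4.12460589e+01, -2.31975693e+01,  7.26674125e-02,
        4.58092033e-02, -1.58186704e-04]), 'ee_pos': array([ 132.56776258, -558.99195551,  213.11999888]), 'ee_rot': array([-1.79996167e+02,  1.00892559e-01, -7.66607091e+01]), 'force': array([ 0.25978663,  0.51648347, -0.66010386]), 'torque': array([-0.01705093,  0.06195801,  0.00455626]), 'gripper_width': 91.35615882830292}
scene [[449.33358736   0.         320.80899106]
 [  0.         449.33358736 250.06328845]
 [  0.           0.           1.        ]] [-151.56443033  530.86768596  406.76741251] [  65.80563415   -0.47480256 -124.90469199] ['pixels', 'intrinsics', 'eye', 'attitude']
side [[543.30268162   0.         312.77000951]
 [  0.         543.30268162 245.97768991]
 [  0.           0.           1.        ]] [ 285.38484305 -692.71027622  649.71936416] [ 53.58551975  -1.09721179 -14.14484284] ['pixels', 'intrinsics', 'eye', 'attitude']
wrist [[340.78890886   0.         322.25582243]
 [  0.         340.78890886 243.86633729]
 [  0.           0.           1.        ]] [ 209.86672154 -541.91387272  383.51330056] [-15.95422758   0.10300197 -76.66720884] ['pixels', 'intrinsics', 'eye', 'attitude']
```

View pics/scene0.png

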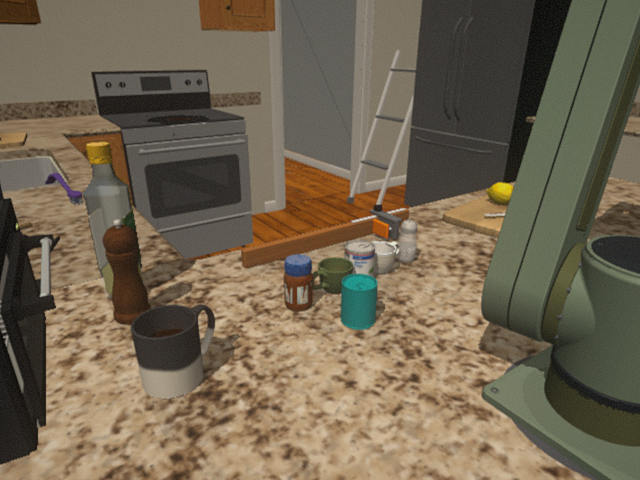

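View pics/side0.png

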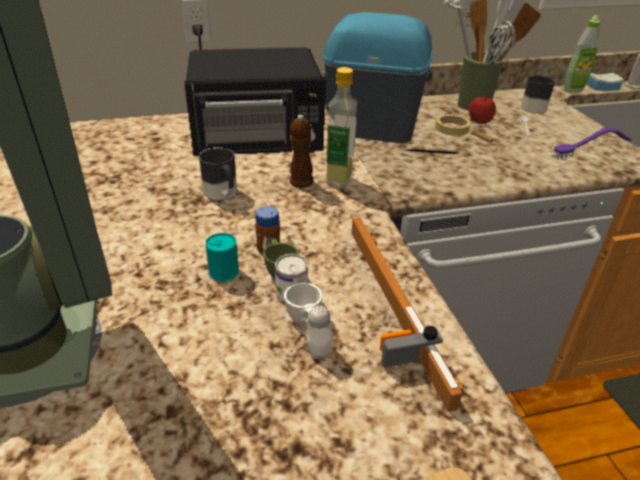

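View pics/wrist0.png

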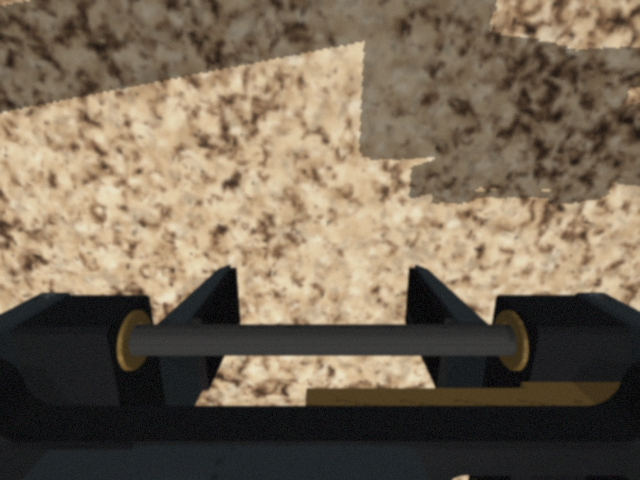

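The side view shows the huddle from the bottle (267,225), green cup (280,257), tin (291,272), white cup (303,302) and salt (319,330), with the rail to the right and the orange pad at about (397,336). The turquoise tin is at (222,257), on the robot's side. Next I'll zoom in.

```bash
cat > h.py <<'E'
import numpy as np,cv2,pickle
from scipy.spatial.transform import Rotation as R
def load(n): return pickle.load(open(n+".pkl","rb"))
def Rm(f): return R.from_euler('xyz',f["attitude"],degrees=True).as_matrix()
def ray(f,u,v):
    K=f["intrinsics"];d=np.array([(u-K[0,2])/K[0,0],-(v-K[1,2])/K[1,1],-1.]);return np.array(f["eye"]),Rm(f)@d
def onz(f,u,v,z):
    e,d=ray(f,u,v);return e+d*(z-e[2])/d[2]
def proj(f,p):
    c=Rm(f).T@(np.array(p)-f["eye"]);K=f["intrinsics"];return K[0,0]*c[0]/-c[2]+K[0,2],-K[1,1]*c[1]/-c[2]*1+K[1,2]
def crop(f,x0,x1,y0,y1,s,name):
    cv2.imwrite(name,cv2.resize(f["pixels"][y0:y1,x0:x1,::-1],None,fx=s,fy=s,interpolation=cv2.INTER_CUBIC))
E
python3 - <<'E'
from h import *
crop(load("side0"),200,470,200,410,2.9,"pics/sidez.png")
crop(load("scene0"),230,430,200,340,4,"pics/scenez.png")
f=load("side0"); print(proj(f,onz(f,300,300,0)))
E
```

```text
(np.float64(300.0), np.float64(300.00000000000006))
```

View pics/sidez.png

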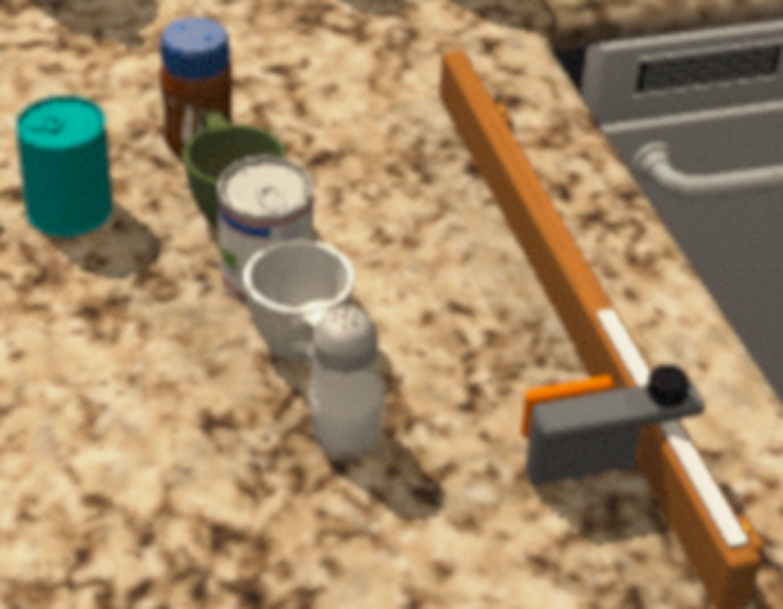

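View pics/scenez.png

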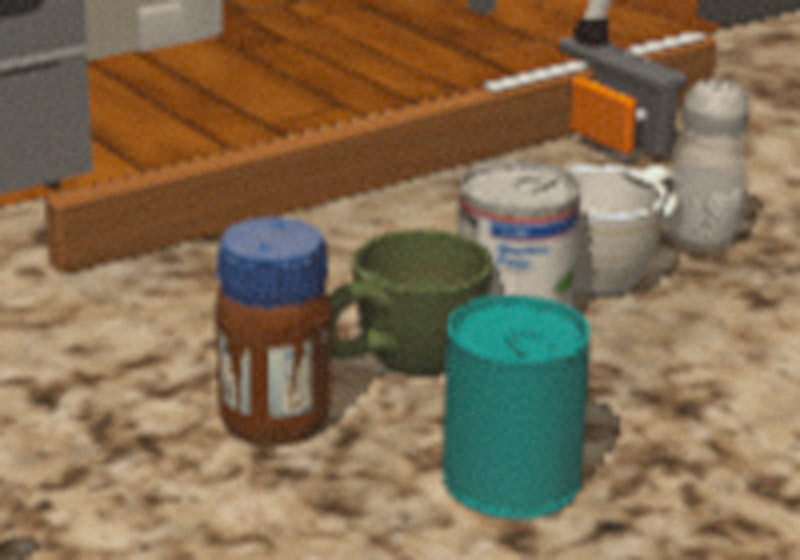

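```bash
python3 - <<'E'
from h import *
S=load("side0");C=load("scene0")
s=lambda x,y,z:onz(S,200+x/2.9,200+y/2.9,z)[:2].round(1)
c=lambda x,y,z:onz(C,230+x/4,200+y/4,z)[:2].round(1)
print("tin",s(265,188,72),c(520,185,72))
print("green",s(235,160,52),c(422,262,52))
print("white",s(298,277,52),c(620,190,52))
print("turq",s(62,120,72),c(517,328,72))
print("bottle",s(195,37,88),c(272,238,88))
print("salt",s(345,322,86),c(716,95,86))
print("rail far front top",s(443,62,40),c(53,205,40)," backcorner",s(466,55,40))
print("rail near front top",s(710,572,40),"near back top",s(757,555,40), "scene back right top",c(715,35,40))
print("scene foot left",c(68,268,0))
print("pad top left/right",s(527,392,44),s(610,377,44),"scene",c(574,78,44),c(635,95,44))
# tin base edge
E
```

```text
tin [438.6  19.6] [431.6  31.9]
green [431.7  75.8] [424.4  93.4]
white [444.8 -39.4] [434.4 -34.7]
turq [330.1 113.8] [323.8 122.1]
bottle [423.7 164.9] [418.6 175.8]
salt [ 451.4 -116.1] [ 439.5 -101.2]
rail far front top [598.  169.5] [596.8 191.7]  backcorner [616.5 174.5]
rail near front top [ 590.7 -275. ] near back top [ 617.3 -271. ] scene back right top [ 600.9 -267.8]
scene foot left [603.7 182.7]
pad top left/right [ 544.5 -147.1] [ 592.  -146.7] scene [ 582.9 -134.9] [ 542.6 -145.4]
```

```bash
python3 - <<'E'
from h import *
S=load("side0");C=load("scene0")
def tri(a,b):
    A=np.zeros((3,3));q=np.zeros(3);L=[]
    for f,(x,y) in ((S,(200+a[0]/2.9,200+a[1]/2.9)),(C,(230+b[0]/4,200+b[1]/4))):
        e,d=ray(f,x,y);d=d/np.linalg.norm(d);M=np.eye(3)-np.outer(d,d);A+=M;q+=M@e;L.append((M,e))
    p=np.linalg.solve(A,q);return p.round(1),[np.linalg.norm(M@(p-e)).round(1) for M,e in L]
print("tin",tri((265,188),(520,185)))
print("green",tri((235,160),(422,262)))
print("white",tri((298,277),(620,190)))
print("turq",tri((62,120),(517,328)))
print("bottle",tri((195,37),(272,238)))
print("raill",tri((443,62),(53,205)))
print("railr",tri((757,555),(715,35)))
print("pad l",tri((527,392),(635,95)))
print("pad r",tri((610,377),(574,78)))
for n,f,sc,ox,oy in(("side",S,2.9,200,200),("scene",C,4,230,200)):
  for p in ((600,182,0),(600,182,40),(438,22,72)):
    u=proj(f,p);print(n,p,((u[0]-ox)*sc,(u[1]-oy)*sc))
E
```

```text
tin (array([439.7,  25. ,  67.4]), [np.float64(0.1), np.float64(0.1)])
green (array([434. ,  85.4,  45.3]), [np.float64(0.8), np.float64(0.8)])
white (array([442.9, -39.9,  49.8]), [np.float64(2.9), np.float64(2.9)])
turq (array([329.8, 117.7,  68.6]), [np.float64(0.8), np.float64(0.8)])
bottle (array([425. , 171.5,  84. ]), [np.float64(0.4), np.float64(0.4)])
raill (array([605.3, 185.7,  32.2]), [np.float64(3.5), np.float64(3.5)])
railr (array([ 612.5, -274.5,   39.2]), [np.float64(5.0), np.float64(5.0)])
pad l (array([ 544.4, -146.9,   43.4]), [np.float64(0.4), np.float64(0.4)])
pad r (array([ 593.4, -143.5,   39.6]), [np.float64(0.8), np.float64(0.8)])
side (600, 182, 0) (np.float64(436.88417913533397), np.float64(98.54562205338097))
side (600, 182, 40) (np.float64(440.3290701757397), np.float64(52.00792082375899))
side (438, 22, 72) (np.float64(263.1398404196805), np.float64(185.62684807212437))
scene (600, 182, 0) (np.float64(72.44741376237971), np.float64(270.36224359728453))
scene (600, 182, 40) (np.float64(67.78247964549678), np.float64(198.30714366609993))
scene (438, 22, 72) (np.float64(527.5987230862575), np.float64(175.68897394847966))
```

Call:
servo_tool(plan=[[[0, 0, 0], [-36, -50, 0], 91], [[0, 0, 0], [-36, -50, 0], 91], [[0, 0, 0], [-36, -50, 0], 60], [[0, 0, 0], [-36, -50, 0], 40], [[0, 0, 0], [-36, -50, 0], 16], [[0, 0, 0], [-55, -27, 0], 16], [[0, 0, 0], [-55, -27, 0], 16], [[0, 0, 0], [-55, -27, 0], 16], [[0, 0, 0], [-55, -27, 0], 16], [[0, 0, 0], [-55, -27, 0], 16]])

```text
time_s: 1.4
ee_pos: [409.1, -20.8, 211.9]
ee_rot: [-179.8, 0.1, -77.2]
force: [0.6, -0.5, 0.1]
gripper_width: 16.5
```

```bash
python3 - <<'E'
from workcell import env
import cv2,pickle
f=env.grab_frame("wrist");cv2.imwrite("pics/wrist1.png",f["pixels"][:,:,::-1]);pickle.dump(f,open("wrist1.pkl","wb"))
print(f["eye"],f["attitude"],env.state()["ee_pos"])
E
```

```text
[486.1069601   -4.42607014 382.45533968] [-15.78194968   0.07845958 -77.24664526] [410.31475395 -13.5701301  211.96597518]
```

View pics/wrist1.png

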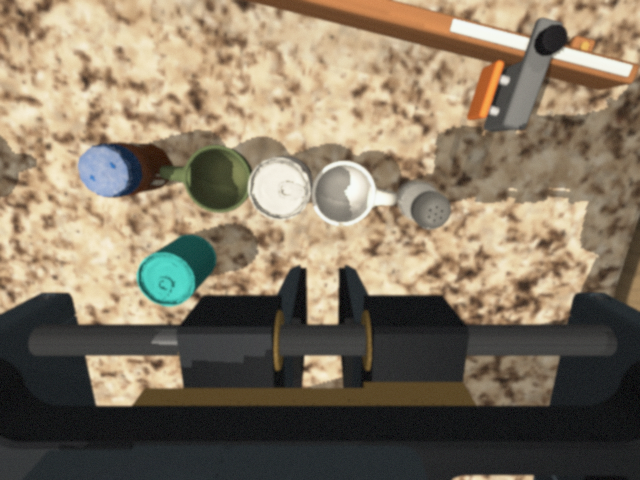

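The wrist view shows everything from above: tin top at (279,188), green rim (217,179), white rim (344,193), bottle cap (108,170), salt cap (431,209), turquoise top (166,277), pad near (487,91), and the rail's front edge running down to (608,87).

```bash
python3 - <<'E'
from h import *
W=load("wrist1")
o=lambda u,v,z:onz(W,u,v,z)[:2].round(1)
T=o(279.5,188,72);G=o(217,179,52);Wh=o(344,193,52)
print("tin",T,"green",G,"white",Wh,np.linalg.norm(G-T),np.linalg.norm(Wh-T))
print("axis yaw",np.degrees(np.arctan2(*(-(G-Wh)[0],(G-Wh)[1]))))
print("bottle",o(108,170,88),"salt",o(433,211,88),"turq",o(166,277,72))
crop(W,400,640,0,150,3.3,"pics/w1pad.png");crop(W,240,480,0,150,3.3,"pics/w1rail.png")
crop(W,120,460,120,320,2.3,"pics/w1hud.png")
E
```

```text
tin [443.1  25.9] green [435.5  87.8] white [449.4 -33.8] 62.36481379752529 60.03149173558824
axis yaw 6.521130626773007
bottle [428.1 168.9] salt [ 455.3 -110.2] turq [334.1 117.7]
```

View pics/w1pad.png

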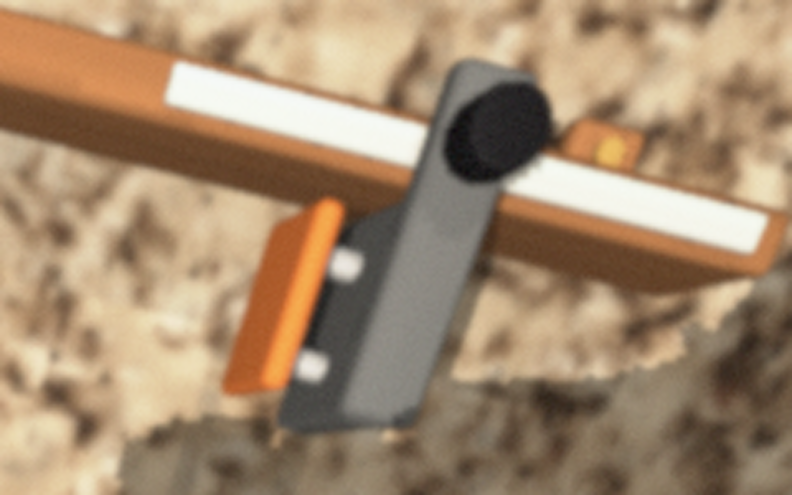

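View pics/w1rail.png

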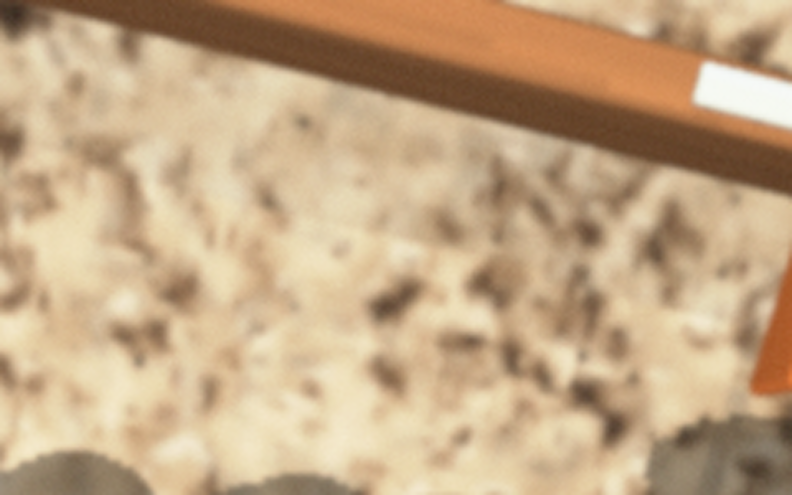

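View pics/w1hud.png

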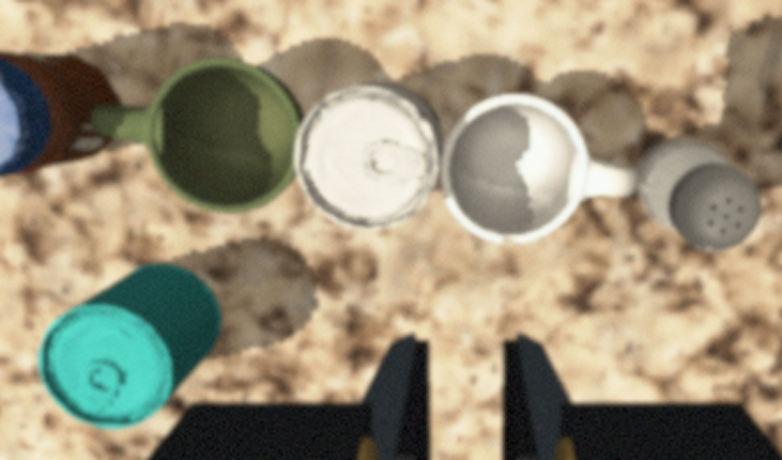

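```bash
python3 - <<'E'
from workcell import env
from h import *
f=env.grab_frame("wrist");f=env.grab_frame("wrist");pickle.dump(f,open("wrist2.pkl","wb"))
print(f["eye"],f["attitude"],env.state()["ee_pos"])
W=f
cv2.imwrite("pics/wrist2.png",f["pixels"][:,:,::-1])
crop(W,120,460,120,320,2.3,"pics/w2hud.png")
crop(W,400,640,0,150,3.3,"pics/w2pad.png")
E
```

```text
[486.50175906  -0.87473997 382.37686412] [-15.76484092   0.21349175 -76.73624728] [409.14889986 -20.13545043 211.68008303]
```

View pics/w2hud.png

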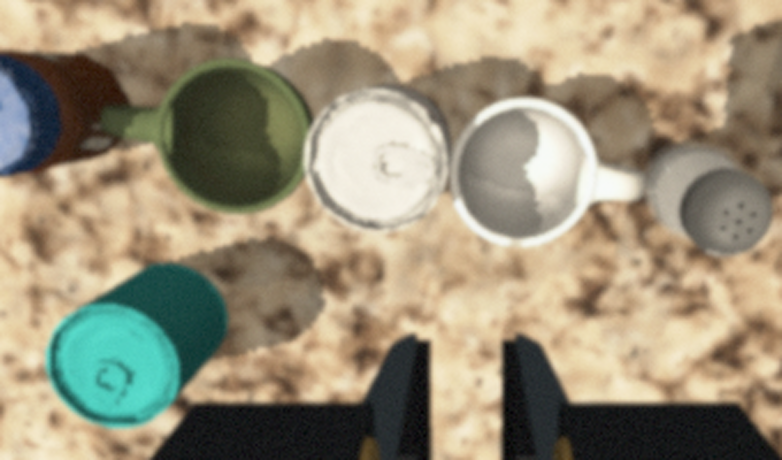

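View pics/w2pad.png

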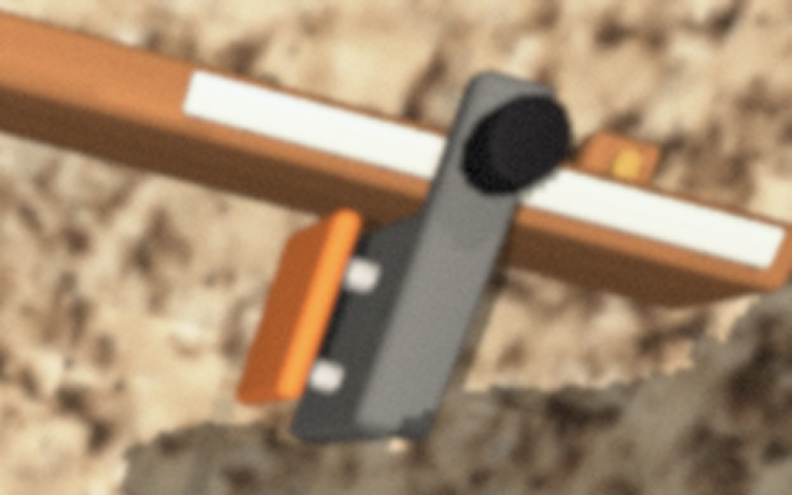

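View pics/wrist2.png

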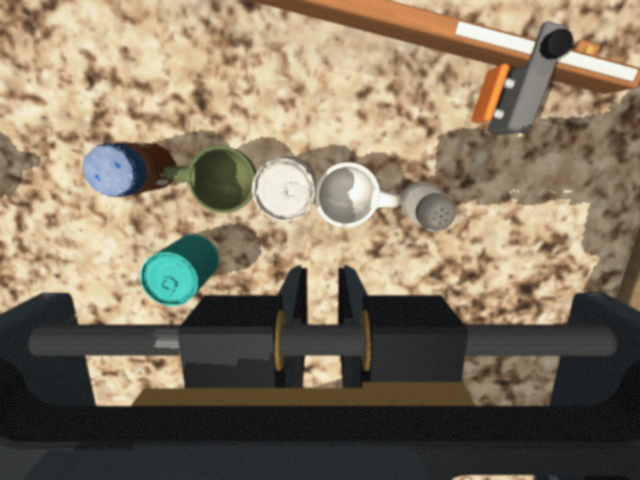

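```bash
python3 - <<'E'
from h import *
from workcell import env
s=env.state();print(s["ee_pos"],s["ee_rot"])
W=load("wrist2")
o=lambda u,v,z:onz(W,u,v,z)[:2].round(1)
p=lambda x,y,z:o(400+x/3.3,y/3.3,z)
T=o(283.9,188.7,72);G=o(221.7,179.1,52);Wh=o(347.8,194.3,52)
print("tin",T,"green",G,"white",Wh,np.linalg.norm(G-T),np.linalg.norm(Wh-T))
print("axis yaw",np.degrees(np.arctan2(*(-(G-Wh)[0],(G-Wh)[1]))))
print("bottle",o(112,170,88),"salt",o(437,212,88),"turq",o(171,277,72))
print("foot",p(0,130,0),p(250,190,0),p(680,305,0),"top",p(0,88,40),p(770,288,40))
print("pad top",p(330,215,44),p(280,397,44),"bot",p(290,230,10),p(238,400,10))
E
```

```text
[409.14889986 -20.13545043 211.68008303] [-1.79885239e+02  9.33438286e-02 -7.68451087e+01]
tin [443.5  25.8] green [436.   87.4] white [449.6 -33.7] 62.05489505268703 59.811871731287596
axis yaw 6.407690140934204
bottle [427.6 169.5] salt [ 456.6 -109.8] turq [334.3 115.9]
foot [605.  -51.1] [ 606.8 -130.1] [ 606.9 -272.2] top [602.2 -42.9] [ 604.1 -266.3]
pad top [ 592.1 -138.5] [ 545.  -141.9] bot [ 596.2 -142.2] [ 547.1 -143.6]
```

Call:
servo_tool(plan=[[[0, 0, 1.7], [-11, 8, 0], 16], [[0, 0, 1.7], [-11, 8, 0], 16], [[0, 0, 1.7], [-11, 8, 10], 16], [[0, 0, 1.7], [-11, 8, 20], 16], [[0, 0, 0], [0, 0, 35], 16], [[0, 0, 0], [0, 0, 35], 16], [[0, 0, 0], [0, 0, 30], 16], [[0, 0, 0], [0, 0, 10], 16], [[0, 0, 0], [0, 0, 0], 16], [[0, 0, 0], [0, 0, 0], 16]])

```text
time_s: 2.8
ee_pos: [369.0, 6.6, 69.1]
ee_rot: [-179.8, -0.2, -84.8]
force: [-0.7, 0.0, 0.3]
gripper_width: 16.2
```

```bash
python3 - <<'E'
from workcell import env
for i in range(3):
    env.grab_frame("wrist"); s=env.state();print(s["ee_pos"],s["ee_rot"],s["force"])
E
```

```text
[369.07298507   6.70491738  69.19670916] [-179.75031576   -0.18956027  -84.78041034] [ 0.00889683 -0.13951252  0.15726423]
[369.05175835   6.85969706  69.19000074] [-179.74375705   -0.18627011  -84.76623719] [-1.03222593 -0.47685664  0.30184178]
[368.92530571   6.97649039  69.12221345] [-179.7520541    -0.18284083  -84.75268755] [ 0.41416613  0.24666997 -0.43880539]
```

Call:
servo_tool(plan=[[[0, 0, -0.6], [-6, -1, 0], 16], [[0, 0, -0.5], [-5, 0, 6], 16], [[0, 0, 0], [0, 0, 15], 16], [[0, 0, 0], [0, 0, 15], 16], [[0, 0, 0], [0, 0, 8], 16], [[0, 0, 0], [0, 0, 3], 16], [[0, 0, 0], [0, 0, 0], 16], [[0, 0, 0], [0, 0, 0], 16], [[0, 0, 0], [0, 0, 0], 16], [[0, 0, 0], [0, 0, 0], 16]])

```text
time_s: 4.2
ee_pos: [371.0, 20.4, 22.0]
ee_rot: [-179.4, -0.2, -83.4]
force: [0.2, -0.4, 0.6]
gripper_width: 16.1
```

```bash
python3 - <<'E'
from workcell import env
from h import *
f=env.grab_frame("wrist");s=env.state();print(s["ee_pos"],s["ee_rot"])
cv2.imwrite("pics/wrist3.png",f["pixels"][:,:,::-1])
f=env.grab_frame("side");crop(f,170,440,180,390,2.9,"pics/side3.png")
E
```

```text
[371.05414702  20.34050642  22.02425098] [-179.42744906   -0.2069321   -83.37454075]
```

View pics/wrist3.png

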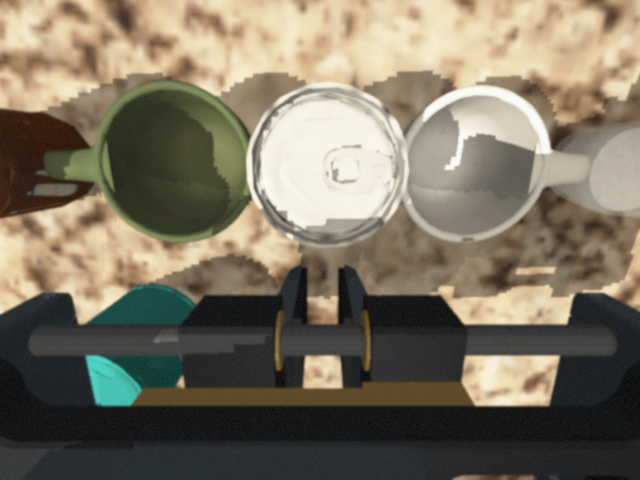

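View pics/side3.png

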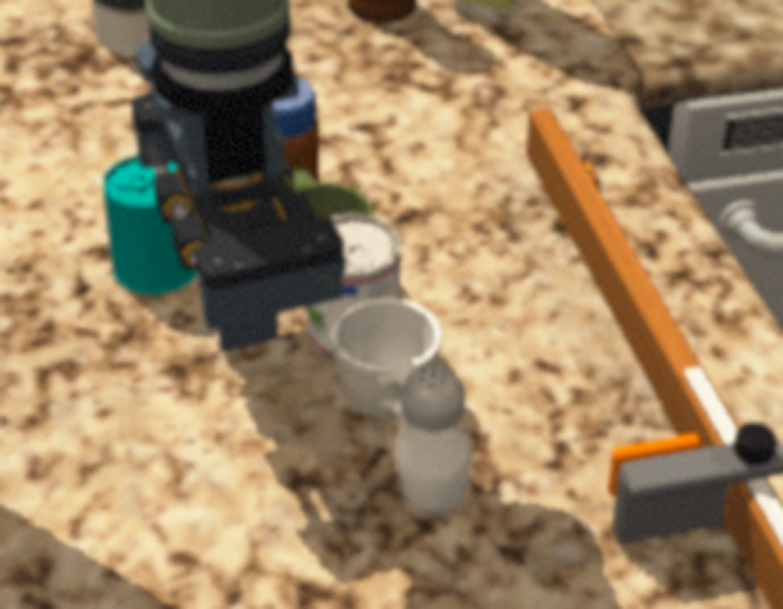

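Fingers sit centred at column 322 and the tin at (328,165), midway between the cup rims (252 and 404). So I'm aligned except for 2 mm in tool x.

Call:
servo_tool(plan=[[[0, 0, 0], [1, -5, 0], 16], [[0, 0, 0], [1, -6, 0], 16], [[0, 0, 0], [0, -6, 0], 16], [[0, 0, 0], [0, -4, 0], 16], [[0, 0, 0], [0, -3, 0], 16], [[0, 0, 0], [0, -2.5, 0], 16], [[0, 0, 0], [0, -2.5, 0], 16], [[0, 0, 0], [0, -2.5, 0], 16], [[0, 0, 0], [0, -2.5, 0], 16], [[0, 0, 0], [0, -2.5, 0], 16]])

```text
time_s: 5.55
ee_pos: [406.4, 22.5, 21.9]
ee_rot: [-179.9, -0.2, -83.4]
force: [-2.5, -0.7, 2.6]
gripper_width: 16.0
```

```bash
python3 - <<'E'
from workcell import env
from h import *
f=env.grab_frame("wrist");s=env.state();print(s["ee_pos"],s["ee_rot"],s["force"])
cv2.imwrite("pics/wrist4.png",f["pixels"][:,:,::-1])
E
```

```text
[407.09533999  22.59207951  21.8992227 ] [-179.7916982    -0.18156831  -83.36932794] [-0.41350306 -0.84673504  0.48974057]
```

View pics/wrist4.png

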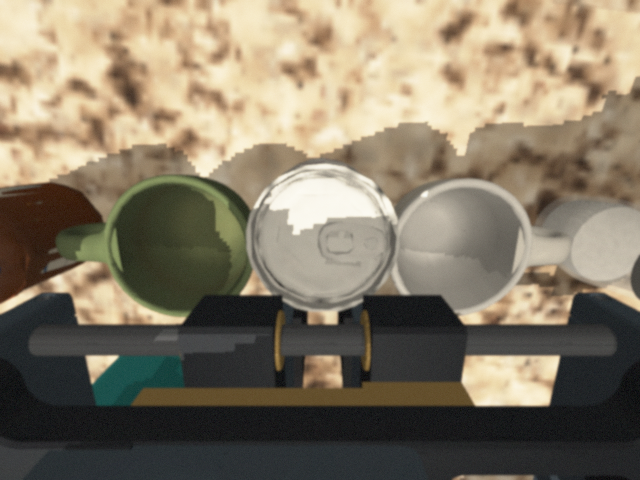

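Contact is made, and the tin at (322,233) has started forward between the cups, centred on the fingers. I'll go on pushing.

Call:
servo_tool(plan=[[[0, 0, 0], [0, -2.5, 0], 16], [[0, 0, 0], [0, -3.5, 0], 16], [[0, 0, 0], [0, -3.5, 0], 16], [[0, 0, 0], [0, -3.5, 0], 16], [[0, 0, 0], [0, -3.5, 0], 16], [[0, 0, 0], [0, -3.5, 0], 16], [[0, 0, 0], [0, -3.5, 0], 16], [[0, 0, 0], [0, -3.5, 0], 16], [[0, 0, 0], [0, -3.5, 0], 16], [[0, 0, 0], [0, -3.5, 0], 16]])

```text
time_s: 6.85
ee_pos: [445.1, 26.9, 22.0]
ee_rot: [-179.6, -0.2, -83.4]
force: [-0.5, -0.3, -0.2]
gripper_width: 15.9
```

```bash
python3 - <<'E'
from workcell import env
from h import *
f=env.grab_frame("wrist");s=env.state();print(s["ee_pos"],s["ee_rot"],s["force"])
cv2.imwrite("pics/wrist5.png",f["pixels"][:,:,::-1])
E
```

```text
[445.82028027  26.93666478  22.10928901] [-179.53390849   -0.19579947  -83.375859  ] [-0.28167728 -0.37397906 -0.89311991]
```

View pics/wrist5.png

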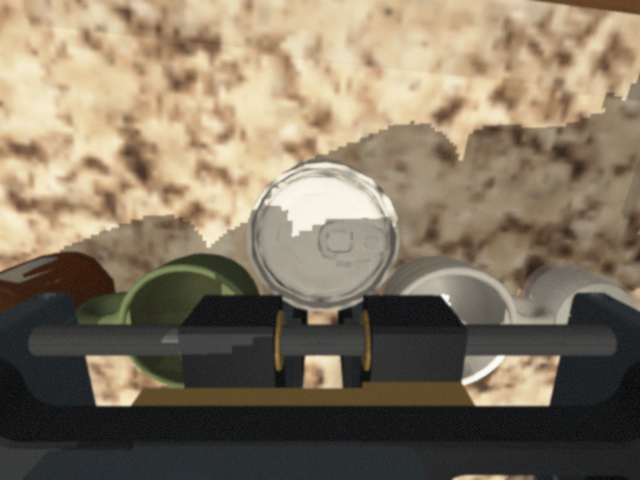

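Call:
servo_tool(plan=[[[0, 0, 0], [0, -3, 0], 16], [[0, 0, 0], [0, -4, 0], 16], [[0, 0, 0], [0, -4.5, 0], 16], [[0, 0, 0], [0, -5, 0], 16], [[0, 0, 0], [0, -5, 0], 16], [[0, 0, 0], [0, -5, 0], 16], [[0, 0, 0], [0, -5, 0], 16], [[0, 0, 0], [0, -5, 0], 16], [[0, 0, 0], [0, -4, 0], 16], [[0, 0, 0], [0, -3, 0], 16]])

```text
time_s: 8.15
ee_pos: [492.1, 32.3, 22.4]
ee_rot: [-179.5, -0.2, -83.4]
force: [-0.2, -0.3, -0.1]
gripper_width: 16.1
```

Call:
servo_tool(plan=[[[0, 0, 0], [0, -3, 0], 16], [[0, 0, 0], [0, -3, 0], 16], [[0, 0, 0], [0, -3, 0], 16], [[0, 0, 0], [0, -3, 0], 16], [[0, 0, 0], [0, -3, 0], 16], [[0, 0, 0], [0, -2, 0], 16], [[0, 0, 0], [0, -2, 0], 16], [[0, 0, 0], [0, -2, 0], 16], [[0, 0, 0], [0, -2, 0], 16], [[0, 0, 0], [0, -1, 0], 16]])

```text
time_s: 9.4
ee_pos: [517.3, 35.3, 22.5]
ee_rot: [-179.6, -0.2, -83.4]
force: [-0.5, -0.3, -0.8]
gripper_width: 15.9
```

```bash
python3 - <<'E'
from workcell import env
from h import *
f=env.grab_frame("wrist");s=env.state();print(s["ee_pos"],s["ee_rot"],s["force"])
cv2.imwrite("pics/wrist6.png",f["pixels"][:,:,::-1])
E
```

```text
[517.45404107  35.26821087  22.49603382] [-179.56262162   -0.19402568  -83.37621491] [-0.99959763 -0.57714815 -0.43826391]
```

View pics/wrist6.png

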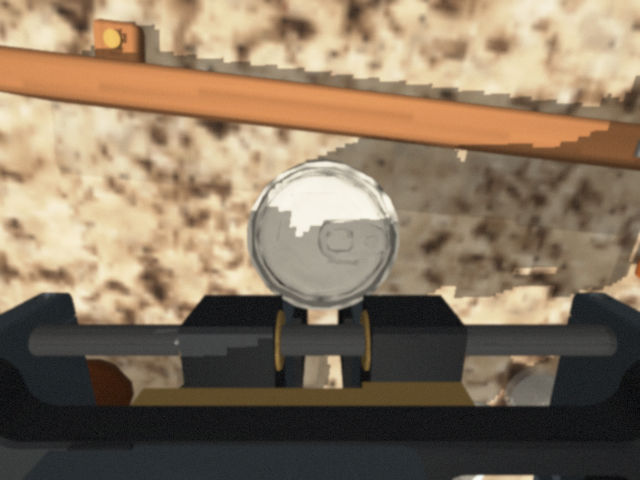

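Call:
servo_tool(plan=[[[0, 0, 0], [0, -1.5, 0], 16], [[0, 0, 0], [0, -1.5, 0], 16], [[0, 0, 0], [0, -1.5, 0], 16], [[0, 0, 0], [0, -1.5, 0], 16], [[0, 0, 0], [0, -1.5, 0], 16], [[0, 0, 0], [0, -1, 0], 16], [[0, 0, 0], [0, -1, 0], 16], [[0, 0, 0], [0, -1, 0], 16], [[0, 0, 0], [0, -1, 0], 16], [[0, 0, 0], [0, -1, 0], 16]])

```text
time_s: 10.7
ee_pos: [529.7, 36.8, 22.3]
ee_rot: [-179.7, -0.2, -83.4]
force: [-3.0, -1.3, -0.5]
gripper_width: 16.3
```

```bash
python3 - <<'E'
from workcell import env
from h import *
f=env.grab_frame("wrist");s=env.state();print(s["ee_pos"],s["ee_rot"],s["force"])
cv2.imwrite("pics/wrist7.png",f["pixels"][:,:,::-1])
f=env.grab_frame("side");crop(f,200,470,180,390,2.9,"pics/side7.png")
E
```

```text
[529.66179689  36.74947962  22.2897059 ] [-179.69665099   -0.1867634   -83.37453473] [-3.42611435  0.03956306  0.20730673]
```

View pics/wrist7.png

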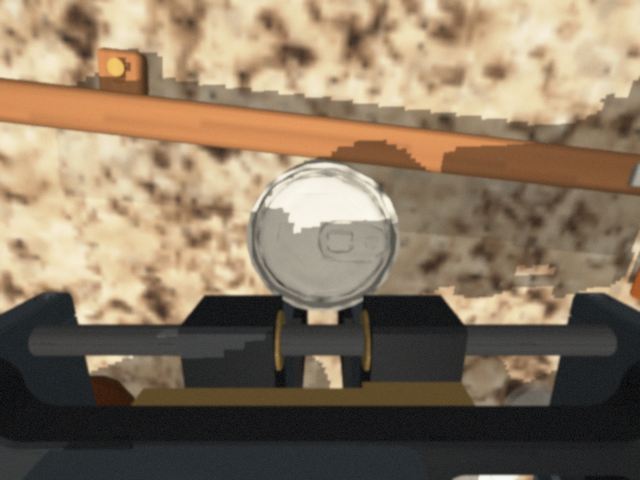

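View pics/side7.png

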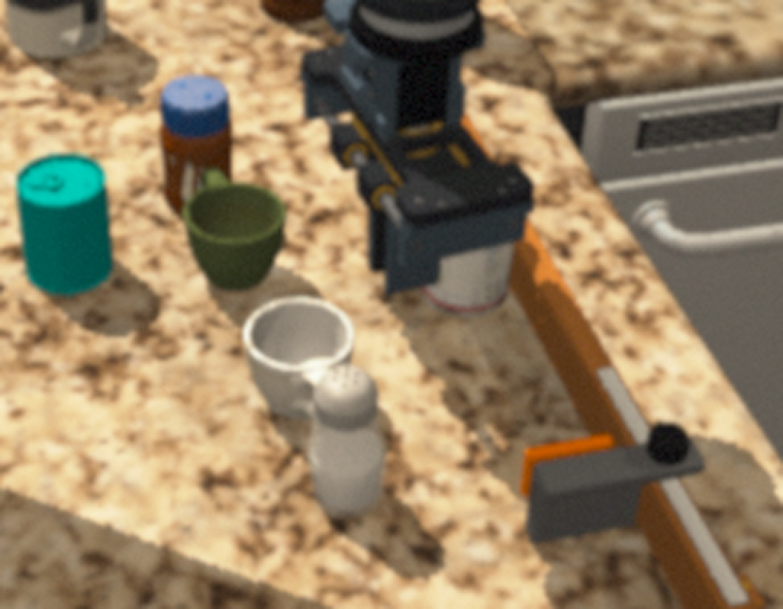

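Tin now stands against the rail (3 N felt; its rim at (322,160) overlaps the rail edge), and both cups, the salt and the bottle stand as before. Next I back off and swing round to its left side.

Call:
servo_tool(plan=[[[0, 0, 0], [0, 1, 0], 16], [[0, 0, 0], [0, 2, 0], 16], [[0, 0, 0], [0, 3, 0], 16], [[0, 0, 0], [0, 4, 0], 16], [[0, 0, 0], [0, 4, 0], 16], [[0, 0, 0], [0, 4, 0], 16], [[0, 0, 0], [0, 4, 0], 16], [[0, 0, 0], [0, 3, 0], 16], [[0, 0, 0], [0, 0, 0], 16], [[0, 0, 0], [0, 0, 0], 16]])

```text
time_s: 12.05
ee_pos: [505.8, 33.8, 23.1]
ee_rot: [-179.3, -0.2, -83.4]
force: [-0.2, 0.8, 0.1]
gripper_width: 16.1
```

Call:
servo_tool(plan=[[[0, 0, -10.4], [-9.9, -1.1, 0], 16], [[0, 0, -10.4], [-9.6, -2.9, 0], 16], [[0, 0, -10.4], [-8.9, -4.6, 0], 16], [[0, 0, -10.4], [-7.9, -6.1, 0], 16], [[0, 0, -10.4], [-6.7, -7.5, 0], 16], [[0, 0, -10.4], [-5.2, -8.5, 0], 16], [[0, 0, -10.4], [-3.6, -9.3, 0], 16], [[0, 0, -10.4], [-1.8, -9.8, 0], 16], [[0, 0, 0], [0, 0, 0], 16], [[0, 0, 0], [0, 0, 0], 16]])

```text
time_s: 13.3
ee_pos: [506.2, 116.2, 22.8]
ee_rot: [179.8, -0.8, 2.3]
force: [-1.7, 0.3, -0.3]
gripper_width: 16.0
```

```bash
python3 - <<'E'
from workcell import env
from h import *
f=env.grab_frame("wrist");s=env.state();print(s["ee_pos"],s["ee_rot"],s["force"],f["eye"],f["attitude"])
cv2.imwrite("pics/wrist8.png",f["pixels"][:,:,::-1])
E
```

```text
[506.16954005 116.12680628  22.84911586] [179.85235699  -0.84267054   2.27045552] [-0.35368583  0.11396714 -0.31165553] [502.12787095 193.7128841  192.90792196] [-16.10085573  -0.84815689   2.25506729]
```

View pics/wrist8.png

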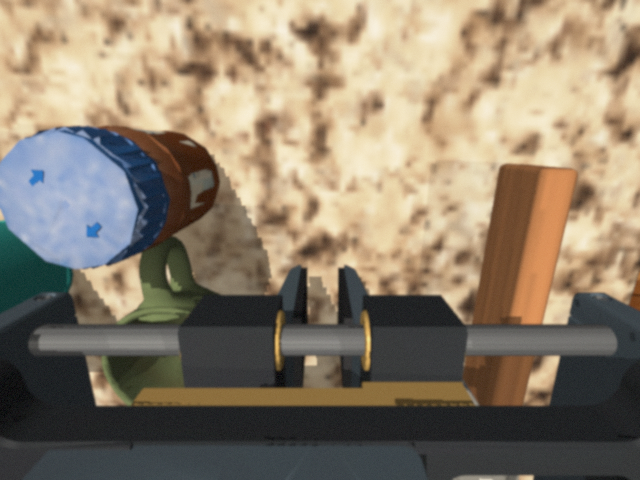

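Call:
servo_tool(plan=[[[0, 0, 1.4], [5, 0, 0], 16], [[0, 0, 1.4], [10, 0, 0], 16], [[0, 0, 0], [12, 0, 0], 16], [[0, 0, 0], [12, 0, 0], 16], [[0, 0, 0], [12, 0, 0], 16], [[0, 0, 0], [8, 0, 0], 16], [[0, 0, 0], [4, 0, 0], 16], [[0, 0, 0], [0, 0, 0], 16], [[0, 0, 0], [0, 0, 0], 16], [[0, 0, 0], [0, 0, 0], 16]])

```text
time_s: 14.6
ee_pos: [574.1, 114.7, 23.6]
ee_rot: [179.9, -0.8, -1.0]
force: [0.6, 0.3, 0.3]
gripper_width: 15.7
```

```bash
python3 - <<'E'
from workcell import env
from h import *
f=env.grab_frame("wrist");s=env.state();print(s["ee_pos"],s["ee_rot"],s["force"],f["eye"],f["attitude"])
f=env.grab_frame("side");crop(f,200,470,180,390,2.9,"pics/side9.png")
E
```

```text
[574.03438282 114.7773735   23.59110212] [179.89247292  -0.84376242  -0.95023308] [ 0.30569977  0.39510022 -0.4518225 ] [574.40206308 192.3644285  193.72318137] [-16.05728866  -0.85249853  -0.95797472]
```

View pics/side9.png

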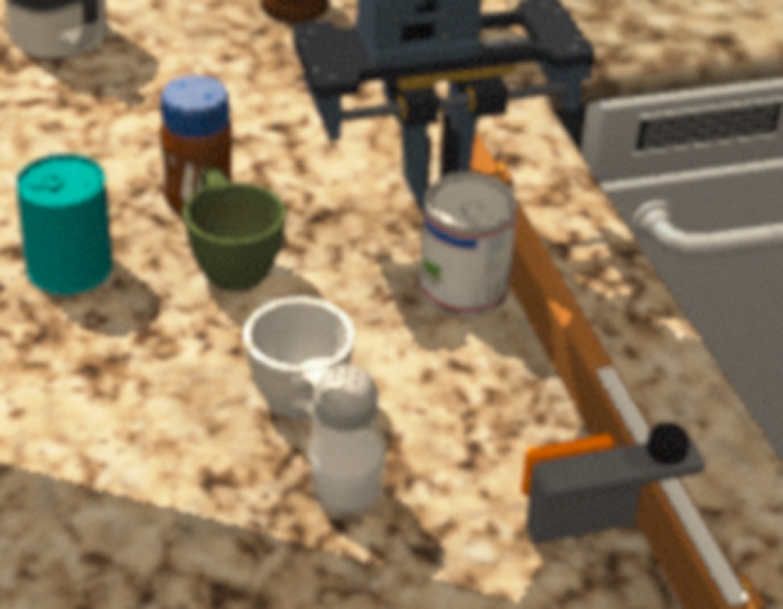

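Call:
servo_tool(plan=[[[0, 0, -1.0], [0, 3, 0], 16], [[0, 0, -0.5], [0, 5, 0], 16], [[0, 0, 0], [0, 6, 0], 16], [[0, 0, 0], [0, 4, 0], 16], [[0, 0, 0], [0, 3, 0], 16], [[0, 0, 0], [0, 2.5, 0], 16], [[0, 0, 0], [0, 2.5, 0], 16], [[0, 0, 0], [0, 2.5, 0], 16], [[0, 0, 0], [0, 2.5, 0], 16], [[0, 0, 0], [0, 2.5, 0], 16]])

```text
time_s: 15.95
ee_pos: [572.8, 80.2, 23.8]
ee_rot: [180.0, -0.7, 0.6]
force: [-1.6, 3.7, 1.6]
gripper_width: 16.3
```

```bash
python3 - <<'E'
from workcell import env
from h import *
f=env.grab_frame("wrist");s=env.state();print(s["ee_pos"],s["ee_rot"],s["force"])
cv2.imwrite("pics/wrist10.png",f["pixels"][:,:,::-1])
E
```

```text
[572.86863761  79.91413674  23.82815044] [179.98206197  -0.69463281   0.57193436] [-3.0986301   4.72893235  1.6424766 ]
```

View pics/wrist10.png

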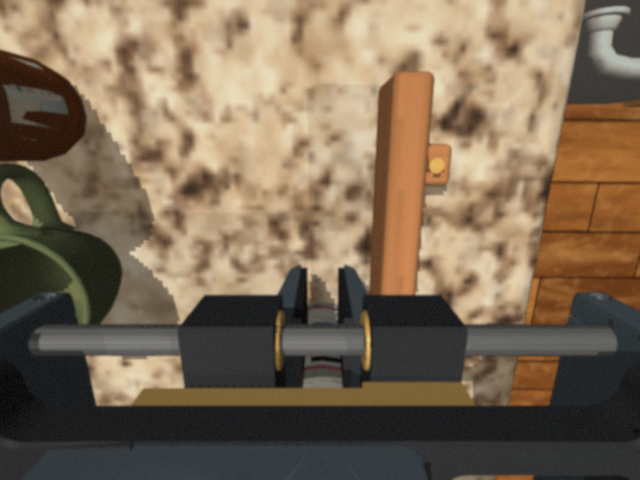

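Call:
servo_tool(plan=[[[0, 0, 0], [-0.8, 2, 0], 16], [[0, 0, 0], [-0.5, 3, 0], 16], [[0, 0, 0], [0, 3.5, 0], 16], [[0, 0, 0], [0, 4, 0], 16], [[0, 0, 0], [0, 4, 0], 16], [[0, 0, 0], [0, 4, 0], 16], [[0, 0, 0], [0, 4, 0], 16], [[0, 0, 0], [0, 4, 0], 16], [[0, 0, 0], [0, 4, 0], 16], [[0, 0, 0], [0, 4, 0], 16]])

```text
time_s: 17.25
ee_pos: [572.9, 40.4, 23.9]
ee_rot: [179.9, -0.8, 0.6]
force: [-0.6, 1.0, 0.6]
gripper_width: 16.0
```

```bash
python3 - <<'E'
from workcell import env
from h import *
s=env.state();print(s["ee_pos"],s["ee_rot"],s["force"])
f=env.grab_frame("side");crop(f,200,470,180,390,2.9,"pics/side11.png")
E
```

```text
[572.91847921  40.40746079  23.89279418] [179.92989648  -0.81447937   0.62361313] [-0.56041722  0.99591752  0.61146016]
```

View pics/side11.png

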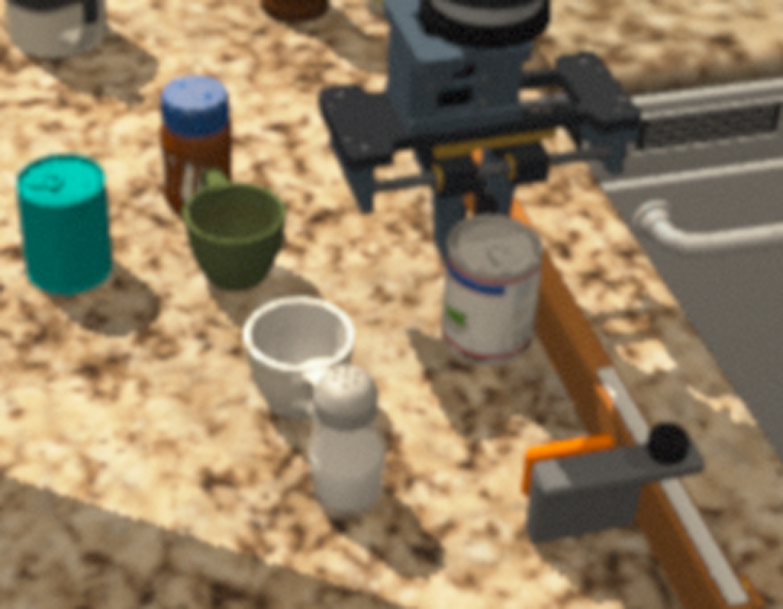

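The tin stands upright, sliding along the rail with the fingers nested behind it, and the white cup and salt are well clear.

Call:
servo_tool(plan=[[[0, 0, 0], [0, 3, 0], 16], [[0, 0, 0], [0, 4, 0], 16], [[0, 0, 0], [0, 4, 0], 16], [[0, 0, 0], [0, 4, 0], 16], [[0, 0, 0], [0, 4, 0], 16], [[0, 0, 0], [0, 4, 0], 16], [[0, 0, 0], [0, 4, 0], 16], [[0, 0, 0], [0, 4, 0], 16], [[0, 0, 0], [0, 4, 0], 16], [[0, 0, 0], [0, 4, 0], 16]])

```text
time_s: 18.55
ee_pos: [573.0, -1.6, 23.9]
ee_rot: [179.9, -0.8, 0.6]
force: [-0.8, 2.3, 0.9]
gripper_width: 16.5
```

Call:
servo_tool(plan=[[[0, 0, 0], [0, 4, 0], 16], [[0, 0, 0], [0, 4, 0], 16], [[0, 0, 0], [0, 4, 0], 16], [[0, 0, 0], [0, 4, 0], 16], [[0, 0, 0], [0, 4, 0], 16], [[0, 0, 0], [0, 4, 0], 16], [[0, 0, 0], [0, 4, 0], 16], [[0, 0, 0], [0, 3, 0], 16], [[0, 0, 0], [0, 2, 0], 16], [[0, 0, 0], [0, 1, 0], 16]])

```text
time_s: 19.8
ee_pos: [573.2, -38.2, 23.9]
ee_rot: [179.9, -0.7, 0.6]
force: [-1.0, 2.1, 0.5]
gripper_width: 15.7
```

```bash
python3 - <<'E'
from workcell import env
from h import *
s=env.state();print(s["ee_pos"],s["ee_rot"],s["force"])
f=env.grab_frame("side");crop(f,200,470,180,390,2.9,"pics/side12.png")
E
```

```text
[573.18298359 -38.2269361   23.88341955] [179.92140832  -0.74666426   0.60508954] [-1.0250506   2.11369397  0.54218569]
```

View pics/side12.png

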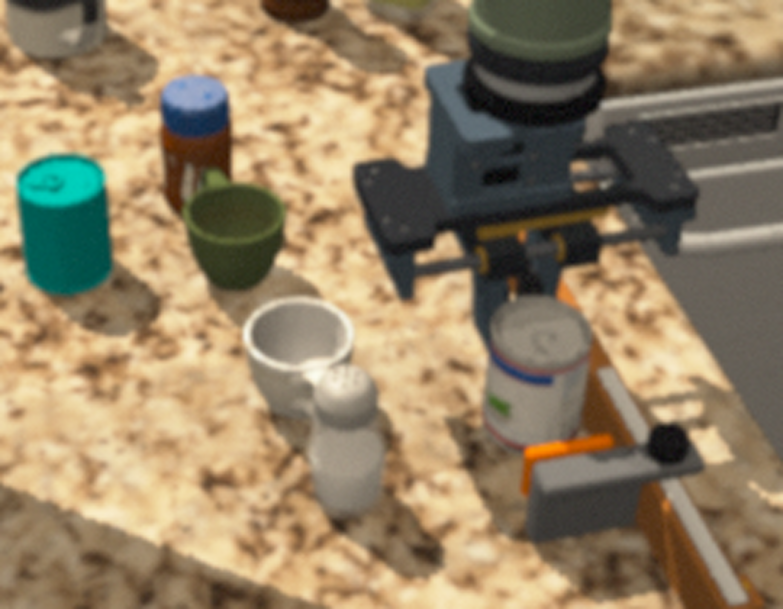

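Call:
servo_tool(plan=[[[0, 0, 0], [0, 2.5, 0], 16], [[0, 0, 0], [0, 3, 0], 16], [[0, 0, 0], [0, 3, 0], 16], [[0, 0, 0], [0, 3, 0], 16], [[0, 0, 0], [0, 2.5, 0], 16], [[0, 0, 0], [0, 2, 0], 16], [[0, 0, 0], [0, 2, 0], 16], [[0, 0, 0], [0, 2, 0], 16], [[0, 0, 0], [0, 1.5, 0], 16], [[0, 0, 0], [0, 1.5, 0], 16]])

```text
time_s: 21.1
ee_pos: [573.2, -62.7, 23.9]
ee_rot: [179.9, -0.7, 0.6]
force: [-1.0, 2.4, 1.1]
gripper_width: 15.7
```

Call:
servo_tool(plan=[[[0, 0, 0], [0, 1, 0], 16], [[0, 0, 0], [0, 1, 0], 16], [[0, 0, 0], [0, 1, 0], 16], [[0, 0, 0], [0, 1, 0], 16], [[0, 0, 0], [0, 1, 0], 16], [[0, 0, 0], [0, 1, 0], 16], [[0, 0, 0], [0, 1, 0], 16], [[0, 0, 0], [0, 1, 0], 16], [[0, 0, 0], [0, 1, 0], 16], [[0, 0, 0], [0, 1, 0], 16]])

```text
time_s: 22.35
ee_pos: [573.3, -71.2, 24.1]
ee_rot: [-179.9, -0.7, 0.6]
force: [-0.7, 6.1, 3.2]
gripper_width: 15.9
```

```bash
python3 - <<'E'
from workcell import env
from h import *
s=env.state();print(s["ee_pos"],s["ee_rot"],s["force"])
f=env.grab_frame("side");crop(f,300,440,260,380,5.5,"pics/side13.png")
E
```

```text
[573.25840323 -71.24666284  24.08195241] [-179.88555461   -0.70833226    0.55561691] [-0.74907896  6.06723211  3.20484965]
```

View pics/side13.png

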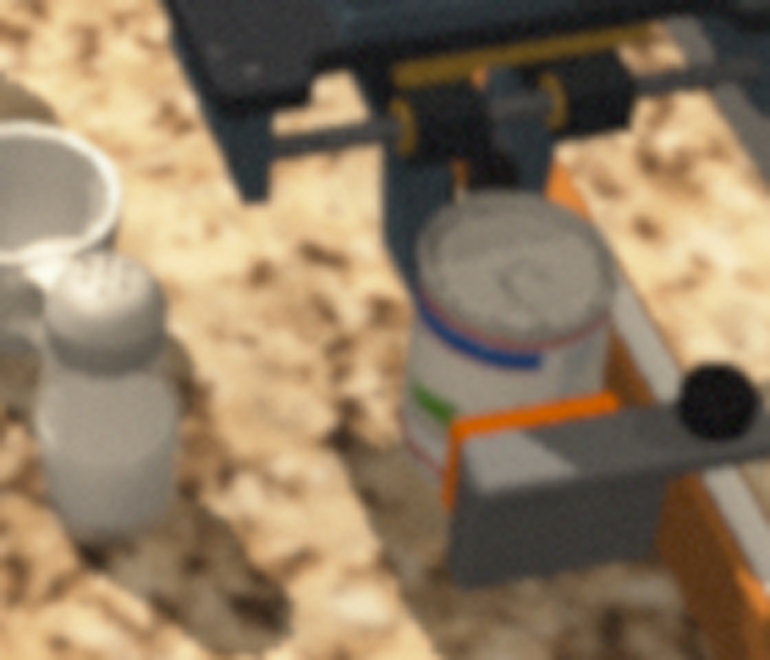

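Call:
servo_tool(plan=[[[0, 0, 0], [0, 1.2, 0], 16], [[0, 0, 0], [0, 1.2, 0], 16], [[0, 0, 0], [0, 1.2, 0], 16], [[0, 0, 0], [0, 1.2, 0], 16], [[0, 0, 0], [0, 0.5, 0], 16], [[0, 0, 0], [0, 0.5, 0], 16], [[0, 0, 0], [0, 0.5, 0], 16], [[0, 0, 0], [0, 0.5, 0], 16], [[0, 0, 0], [0, 0.5, 0], 16], [[0, 0, 0], [0, 0.5, 0], 16]])

```text
time_s: 23.65
ee_pos: [573.3, -72.6, 24.5]
ee_rot: [-179.3, -0.7, 0.4]
force: [-1.1, 6.5, 2.3]
gripper_width: 16.1
```

```bash
python3 - <<'E'
from workcell import env
from h import *
s=env.state();print(s["ee_pos"],s["ee_rot"],s["force"])
f=env.grab_frame("side");crop(f,300,440,260,380,5.5,"pics/side14.png")
s=env.state();print(s["ee_pos"],s["ee_rot"],s["force"])
E
```

```text
[573.32211128 -72.61469721  24.51245704] [-179.28554649   -0.69190847    0.40283993] [-1.13962827  6.48805928  2.26378929]
[573.30437153 -72.60908466  24.52509402] [-179.28536638   -0.69153192    0.40637184] [-0.87727136  5.32008259  1.96566311]
```

View pics/side14.png

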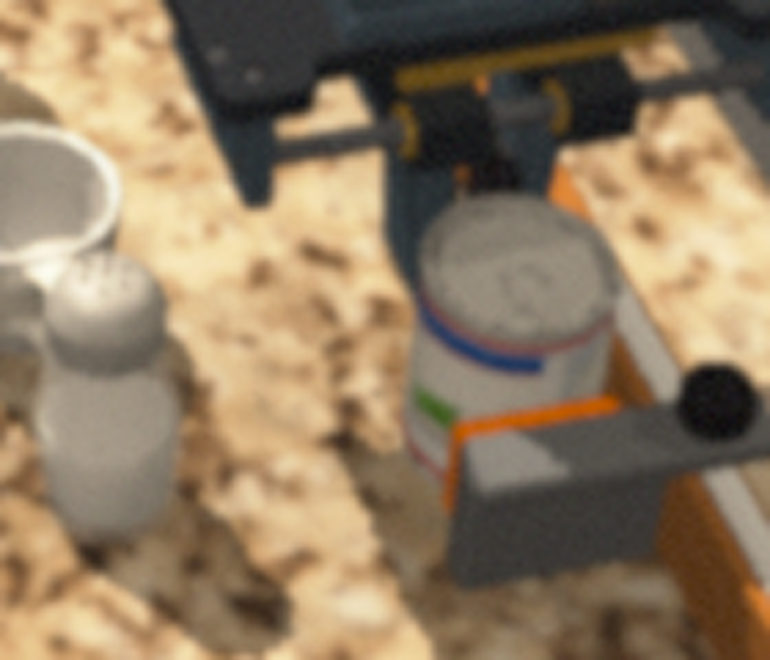

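Pad is giving: force rose from 2 N to 6.5 N. I'll press a little further so it clearly yields, then hold.

Call:
servo_tool(plan=[[[-0.3, 0, 0], [0, 1.7, 0], 16], [[-0.3, 0, 0], [0, 1.7, 0], 16], [[-0.3, 0, 0], [0, 1.7, 0], 16], [[-0.3, 0, 0], [0, 1.7, 0], 16], [[-0.2, 0, 0], [0, 1.7, 0], 16], [[-0.2, 0, 0], [0, 1.7, 0], 16], [[-0.2, 0, 0], [0, 1.3, 0], 16], [[-0.2, 0, 0], [0, 1.3, 0], 16], [[-0.2, 0, 0], [0, 1.3, 0], 16], [[-0.2, 0, 0], [0, 1.3, 0], 16]])

```text
time_s: 24.95
ee_pos: [573.4, -75.8, 23.8]
ee_rot: [179.4, -0.6, -0.0]
force: [0.4, 8.3, 1.0]
gripper_width: 15.9
```

```bash
python3 - <<'E'
from workcell import env
from h import *
s=env.state();print(s["ee_pos"],s["ee_rot"],s["force"])
f=env.grab_frame("side");crop(f,300,440,260,380,5.5,"pics/side15.png")
s=env.state();print(s["ee_pos"],s["ee_rot"],s["force"])
E
```

```text
[573.42921255 -75.7750405   23.77123533] [ 1.79422267e+02 -6.49030881e-01 -2.24564291e-03] [0.38920505 8.34405504 1.01947828]
[573.45884627 -75.74214197  23.81132422] [ 1.79419228e+02 -6.53065338e-01 -4.11302736e-04] [0.02035655 8.49172936 1.41718894]
```

View pics/side15.png

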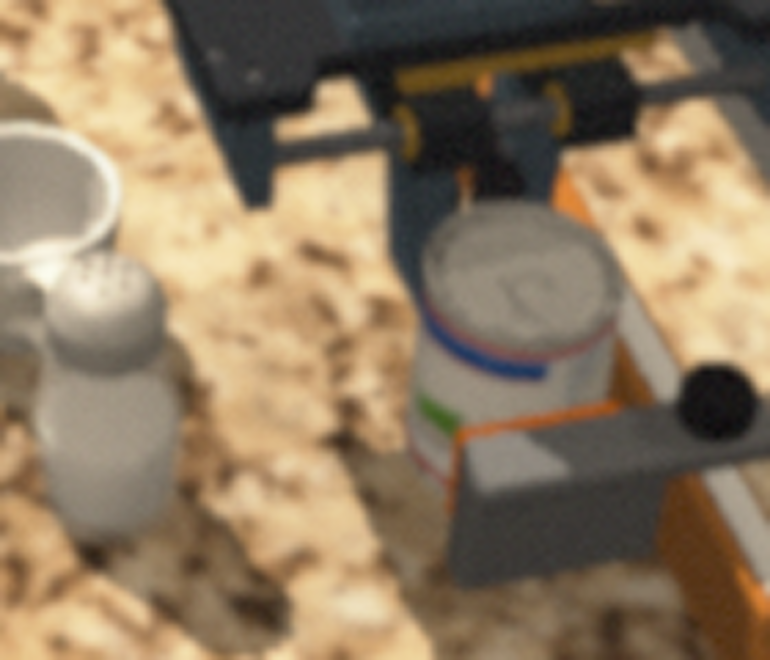

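The pad is visibly pressed in: its orange edge is now a thin strip at (540,418) in the crop, with 8.4 N on it. I hold here for a moment.

Call:
servo_tool(plan=[[[0, 0, 0], [0, 1.2, 0], 16], [[0, 0, 0], [0, 1.2, 0], 16], [[0, 0, 0], [0, 1.2, 0], 16], [[0, 0, 0], [0, 1.2, 0], 16], [[0, 0, 0], [0, 1.2, 0], 16], [[0, 0, 0], [0, 1.2, 0], 16], [[0, 0, 0], [0, 1.2, 0], 16], [[0, 0, 0], [0, 1.2, 0], 16], [[0, 0, 0], [0, 1.2, 0], 16], [[0, 0, 0], [0, 1.2, 0], 16]])

```text
time_s: 26.25
ee_pos: [573.5, -75.5, 24.3]
ee_rot: [-179.5, -0.6, -0.2]
force: [-0.4, 8.6, 2.2]
gripper_width: 15.8
```

Call:
servo_tool(plan=[[[0, 0, 0], [0, 0.6, 0], 16], [[0, 0, 0], [0, 0.3, 0], 16], [[0, 0, 0], [0, 0, 0], 16], [[0, 0, 0], [0, -0.3, 0], 16], [[0, 0, 0], [0, -0.5, 0], 16], [[0, 0, 0], [0, -0.7, 0], 16], [[0, 0, 0], [0, -0.8, 0], 16], [[0, 0, 0], [0, -0.8, 0], 16], [[0, 0, 0], [0, -0.8, 0], 16], [[0, 0, 0], [0, -0.8, 0], 16]])

```text
time_s: 27.5
ee_pos: [574.1, -72.0, 24.0]
ee_rot: [-179.6, -0.7, -0.2]
force: [-0.1, -0.4, 0.1]
gripper_width: 16.0
```

Call:
servo_tool(plan=[[[0, 0, 0], [0, -1, 0], 16], [[0, 0, 0], [0, -1, 0], 16], [[0, 0, 0], [0, -1, 0], 16], [[0, 0, 0], [0, -1, 0], 16], [[0, 0, 0], [0, -1, 0], 16], [[0, 0, 0], [0, -1, 0], 16], [[0, 0, 0], [0, -1, 0], 16], [[0, 0, 0], [0, -2, 0], 16], [[0, 0, 0], [0, -2, 0], 16], [[0, 0, 0], [0, -2, 0], 16]])

```text
time_s: 28.75
ee_pos: [574.7, -58.9, 24.4]
ee_rot: [-179.6, -0.8, -0.1]
force: [-0.2, 0.8, 0.8]
gripper_width: 15.8
```

Call:
servo_tool(plan=[[[0, 0, 0], [0, -3, 0], 16], [[0, 0, 0], [0, -5, 0], 16], [[0, 0, 0], [0, -6, 0], 16], [[0, 0, 0], [0, -6, 0], 16], [[0, 0, 0], [0, -6, 0], 16], [[0, 0, 0], [0, -6, 0], 16], [[0, 0, 0], [0, -6, 0], 16], [[0, 0, 0], [0, 0, 0], 16], [[0, 0, 0], [0, 0, 0], 16], [[0, 0, 0], [0, 0, 0], 16]])

```text
time_s: 30.0
ee_pos: [574.8, -17.7, 24.7]
ee_rot: [-179.6, -0.8, -0.1]
force: [0.4, -0.1, -0.0]
gripper_width: 16.4
```

```bash
python3 - <<'E'
from workcell import env
from h import *
s=env.state();print(s["ee_pos"],s["ee_rot"],s["force"])
f=env.grab_frame("side");crop(f,300,440,260,380,5.5,"pics/side16.png");pickle.dump(f,open("side16.pkl","wb"))
E
```

```text
[574.75904457 -17.73769985  24.66489574] [-1.79636854e+02 -7.68849474e-01 -8.80057032e-02] [ 0.35703001 -0.06843609 -0.02867424]
```

View pics/side16.png

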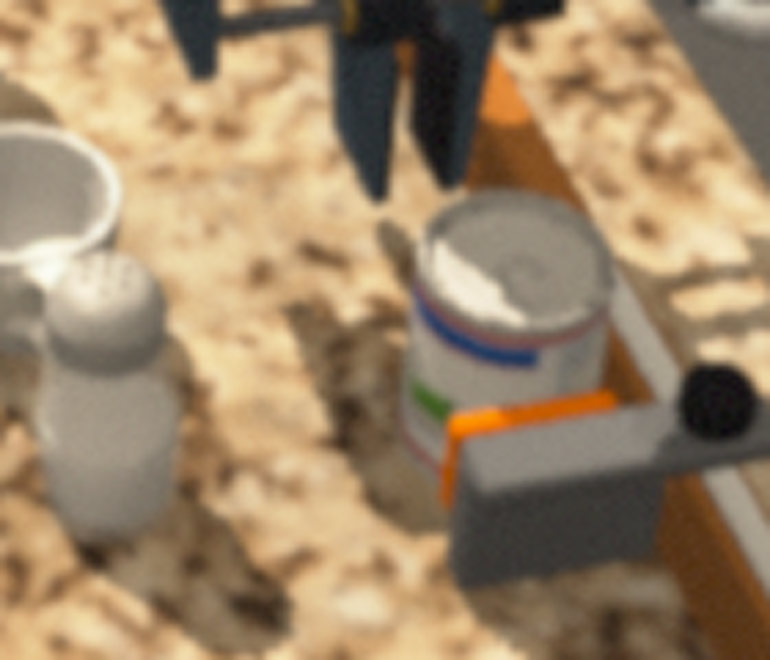

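The tin stands upright at the rail with its edge at the pad, clear of the fingers. I'll lift the arm away for a final check.

Call:
servo_tool(plan=[[[0, 0, 0], [0, 0, -8], 16], [[0, 0, 0], [0, 0, -15], 16], [[0, 0, 0], [0, 0, -20], 16], [[0, 0, 0], [0, 0, -20], 16], [[0, 0, 0], [0, -10, -20], 16], [[0, 0, 0], [0, -15, -20], 16], [[0, 0, 0], [0, -15, -20], 16], [[0, 0, 0], [0, -10, -10], 16], [[0, 0, 0], [0, 0, 0], 16], [[0, 0, 0], [0, 0, 0], 16]])

```text
time_s: 31.3
ee_pos: [573.8, 31.4, 170.2]
ee_rot: [-179.7, -1.2, -0.2]
force: [0.2, 0.5, 0.5]
gripper_width: 16.3
```

```bash
python3 - <<'E'
from workcell import env
from h import *
s=env.state();print(s["ee_pos"],s["ee_rot"],s["force"])
f=env.grab_frame("side");crop(f,200,470,180,390,2.9,"pics/side17.png");pickle.dump(f,open("side17.pkl","wb"))
a=load("side0")["pixels"].astype(int)
d=np.abs(a-f["pixels"].astype(int)).max(2)
f=env.grab_frame("scene");crop(f,230,430,200,340,4,"pics/scene17.png")
E
```

```text
[573.77495739  31.35600404 170.15086516] [-179.66707322   -1.20339394   -0.19661345] [0.18154841 0.49153269 0.53212269]
```

View pics/side17.png

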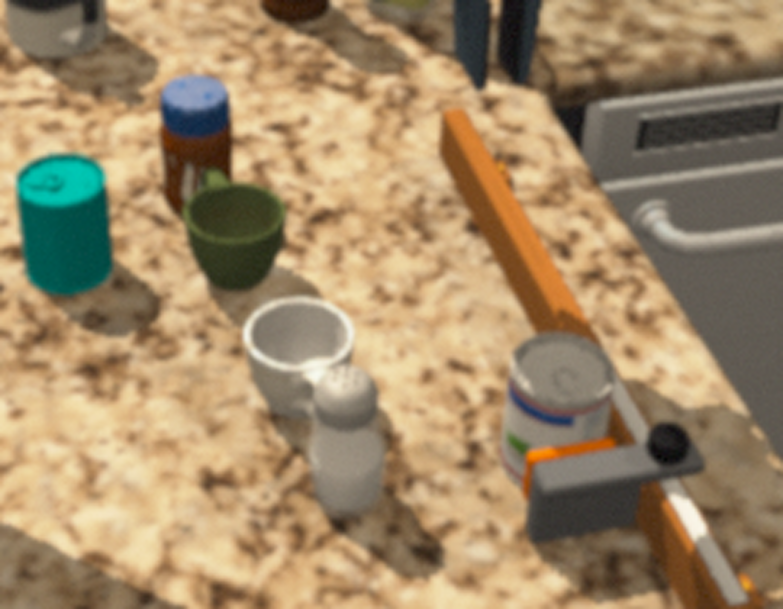

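View pics/scene17.png

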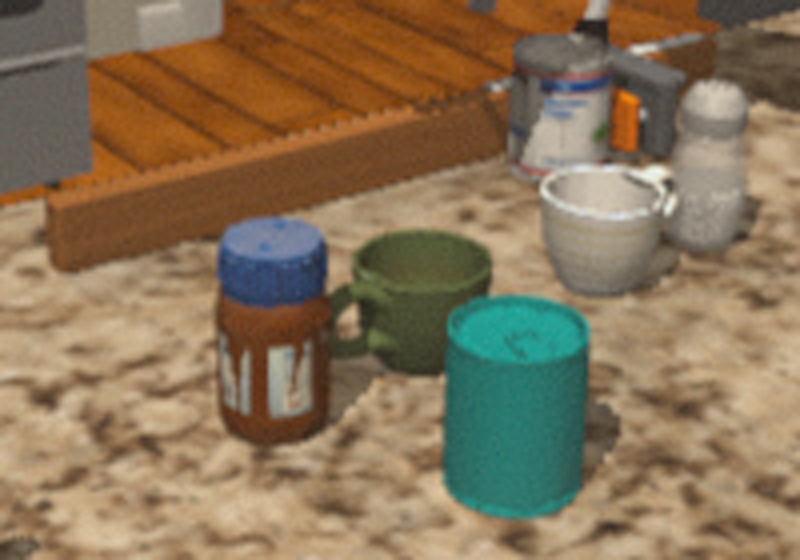

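Compared with the first pictures, both cups, the salt, the bottle and the turquoise tin are at the same pixels. The tin stands upright at the rail and the pad.

```bash
python3 -c "
from workcell import env
print(env.job_done())"
```

```text
the job is handed in; nothing more can be done
None
```

The tin is in its place, standing upright at the rail by the orange pad, and I handed the job in after about 31 s of the 64 s allowed.

- **Out of the huddle:** I pushed it straight out between the cups with the fingers 16 mm apart until it met the rail. The force there was about 3 N.
- **Along the rail:** I slid it right with the fingers behind it. That took about 2 N, with a brief 5 N at first when the fingers pressed it a little against the rail.
- **At the pad:** The force rose to about 8.5 N and the pad visibly gave by about 8 mm, a figure I worked out from the force. I held it there for just over 1 s, then backed off slowly and lifted the arm away.

**Last checks:** In the side and scene pictures the tin stands at the pad and close to the rail. By eye against the first pictures, both cups, the salt shaker, the bottle and the turquoise tin had not moved. The arm was clear and the force reading was near zero.

**Disagreements:** The camera put the rail about 3 mm farther away than where the tin touched it, so I went by touch. I did not measure the tin's final gap to the rail or pad; I only judged it from the pictures.

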